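# Centre the ink bottle on the display turntable and turn its label to the front

## Robot

A 7-joint arm with a two-finger parallel gripper is mounted at the origin on a cart in front of the work surface, level with it; the furniture and walls round the work are solid. World frame = base frame: x ahead of the robot, y to its left, z up, the work surface at z = 0. Lengths are in m, angles in rad, forces in N, time in s.
With the tool pointing down it reaches from about 0.4 to 0.85 m from the base axis. Payload 4.5 kg.
Tool frame: the origin (TCP) lies midway between the tips of the shut fingers; the grasp point (between the pads) lies 19 mm behind it; y points along the fingers, z is the direction in which the jaws open and shut, and the axes are right-handed (so a half turn about y gives the same grasp; the last joint's range is limited). The gripper opens to 88 mm and grips with 3 to 60 N. Pads are 18 mm wide; open, the fingers measure 123 mm over their backs; the gripper's body (75 mm by 187 mm) begins 45 mm behind the grasp point.
Start: joints at [1.297, 0.689, -0.195, 1.565, 0.157, 0.902, -0.215], TCP at [0.189, -0.596, 0.239] pointing down, gripper open.
Joint ranges: [-3.01, 3.01], [-0.46, 2.08], [-1.47, 1.51], [0.13, 2.56], [-1, 4.14], [0.04, 2.09], [-2.66, 2.66]. Speed limits (rad/s): [2.57, 2.57, 3.14, 3.14, 3.14, 3.14, 3.14].

## Interface

Orientations are given as a unit quaternion [x, y, z, w].
In Python, from plant import r, snapshot, get_calibration, job, boxes_of gives the robot as it stands. The module is installed in compiled form; this text tells all that it offers.
- The arm moves only by the shell command python3 -m handwheel 'ROWS' [OPENING] [FORCE]. ROWS is JSON, a list that holds one entry, the list of rows, each a list of 6 numbers: the shift along the tool's x, y, z as a fraction of full scale, then the turn, a rotation vector about the tool's x, y, z as a fraction of full scale. In form: [[[x, y, z, wx, wy, wz], ...]]. A call has 1 to 12 rows; each row is the pose to reach, as a shift and turn from the pose commanded when the call began, along the tool's axes at that moment, turning the shorter way round; what a row does not reach only later rows make up. Full scale, the value 1, is 100 cm for a shift and 180 degrees for a turn. A row lasts 1/12 s, in which the tool goes at most 41.7 mm and 7.16 degrees, less where a joint would pass 70% of its speed; a pose out of reach is approached as far as the arm can. A call with a number of a shift or a turn outside -1 to 1 is refused whole. A call with a gripper value outside its range is refused whole. OPENING is the opening, from -1 (shut) to 1 (fully open), set as the call begins (- or left out, the last holds). The fingers move at their own pace and stop on an object; FORCE is the grip in N (left out, the last holds). Time passes only in rows, so rows that repeat a pose let the fingers close. It gives the time, the measured TCP pose, the force and the opening at its end, in the units of the state.
- r.get_state(): the state, without advancing time (a new reading comes with each control period).
- snapshot(name): name is "scene" or "top" or "wrist"; returns the picture (420x560x3 uint8, red, green, blue); there is no depth.
- get_calibration(name): a dict with "fx", "fy", "cx", "cy" (pixels), "T" (4x4, takes a point from camera to world coordinates). Camera axes: x right, y down, z forward; pixel columns grow to the right and rows downward; lengths in m; the calibration is good to about 2 mm. A picture is of the moment at which its call begins: read the wrist's pose just before it. get_calibration takes no time and is no camera call; for the wrist camera it gives the pose at the moment of the call.
- job.finish_job(): hands the job in, once; it reports no verdict.
Trained networks look in the newest picture that a camera, given by its name, has taken for a name from the list of things; names that differ only in an ending like _2 or _b are one class to them, and where a whole thing is asked for, a point or a joint stands for the part that bears it (a point fixed in the world has none). Each returns a list of dicts, best first, with "confidence" (0 to 1); they miss things now and then, are a little off and sometimes report something else, mostly with a low value. They report only what shows in the picture. A call takes as long as a camera call. They do not tell look-alikes from the thing itself.
- boxes_of(thing, camera): "bbox" ([left, top, right, bottom] in pixels, round what is visible of it).
The state is a dict: "clock": time; "q": joint angles; "qd": joint speeds; "joint_torque": joint torques, N m; "tool_pos": TCP position; "eef_rot": TCP orientation; "contact_force": force on the tool from outside, world axes, zero at the start; "moment": the same for the moment, N m; "opening": opening from 0.0 (shut) to 1.0 (fully open).
Only numpy, scipy, OpenCV 4.12 (cv2) and the standard library are available. Lean on these libraries where they do the work, as an engineer would, in place of code of your own. Each camera call takes 0.05 s, during which the arm holds its last target. There are 200 camera calls.

## Task

The round-bellied ink bottle stands unsteadily, off centre, on the small display turntable. With light fingertip nudges slide it to the middle of the platter, without gripping, lifting or tipping it and without turning the platter yet; then push the turntable's brass knob round with a fingertip until the bottle's label faces squarely to the front edge of the counter (towards the robot), the bottle still standing in the middle. Leave everything else on the counter where it is.

Things in the scene. Friction and masses are not known exactly. Their poses are not given: they have to be found in the camera images.
- ink_bottle: dark blue ink bottle, black screw cap, 60 mm high, loose, about 0.14 kg. Origin: centre of its foot's underside (26 mm above the counter); z up, -x out through the label. Flat foot of 10 mm radius, flaring from 3 mm up to a 23 mm radius belly at 12 to 34 mm; cap radius 13.5 mm. Friction on the platter about 0.6: pushed slowly it slides, tapped sharply it rocks or falls. Starts 16 to 45 mm off centre, towards +y, label to the right front
- label (a point): middle of the cream paper label on the bottle's belly, 23 mm from the bottle's axis, 25 mm above its foot; a cream seal strip runs from it up the shoulder to the middle of the cap's top. It must end facing world -x
- turntable: round white display turntable, fixed to the counter, its axes parallel to the world's; origin on the counter on the axis of rotation. The revolving white platter has a radius of 72 mm and its flat top is 26 mm above the origin; it has no rim and no recess
- platter (a joint): platter angle about the upright axis through the turntable's origin, rad, growing counter-clockwise seen from above; starts between -0.25 and 0.25, range -3 to 3. About 0.05 N m of friction; it stays where it is left, and the bottle rides round with it when turned slowly. Turning it 0.7 to 1.3 rad clockwise brings the label to the front
- knob (a point): brass finger knob standing on the platter, 13 mm in diameter, from 26 to 47 mm above the counter; this point is on its axis 37 mm above the counter and 63 mm from the turntable's axis. At platter angle 0 it stands at 235 degrees counter-clockwise from world +x about that axis: towards the robot and to its right
- service_bell: bystander, to be left alone: white-domed counter bell with a black foot, 83 mm across, 59 mm high; origin: centre of its underside
- tape_roll_green: bystander, to be left alone: green striped paper-tape roll lying flat, 46 mm across, 15 mm high; origin: centre of its underside
- tape_roll_pink: bystander, to be left alone: pink paper-tape roll lying flat, 46 mm across, 15 mm high; origin: centre of its underside
- tape_roll_yellow: bystander, to be left alone: yellow paper-tape roll lying flat, 46 mm across, 15 mm high; origin: centre of its underside
- sticky_notes: bystander, to be left alone: block of sticky notes, 61 x 61 x 38 mm; origin: centre of its underside
- eraser: bystander, to be left alone: block eraser in a card sleeve, 46 x 37 x 12 mm; origin: centre of its underside
- self_stamp: bystander, to be left alone: red and black self-inking stamp, 50 x 31 mm, 81 mm high; origin: centre of its underside
Things that resemble listed ones, but are neither listed nor needed, are in the scene too. There is more than one size of the ink_bottle; the one meant has the size given above.

How it is judged:
By the outcome, as a careful person would: the job done as asked, in the order asked, and still so for the second after the job is handed in, with the robot touching nothing.
It also fails if it takes over 64 s, if anything falls off the work surface, if the arm or the gripper's body presses on something with over 40 N, if the wrist force passes 120 N, or if a joint passes its speed limit or range.

## Working session

There is one attempt and no reset: what is moved stays moved. The work goes in short steps, Python scripts to look and compute and a shell command to move; the robot and the scene stay as the last step left them, time stands still between calls to the robot, and variables do not carry over. Pictures are saved under pics/ and viewed, about 8 in all and at most 12, crops included, and the job is handed in when it is done.

```bash
mkdir -p pics
python3 - <<'E'
from plant import r,snapshot,get_calibration,boxes_of
import cv2,numpy as np
np.set_printoptions(precision=4,suppress=True)
for n in("top","scene"):
    im=snapshot(n);cv2.imwrite(f"pics/{n}0.png",im[:,:,::-1])
    c=get_calibration(n);print(n,c["fx"],c["fy"],c["cx"],c["cy"]);print(np.array(c["T"]))
    for t in("ink_bottle","turntable","knob","label"):
        print(t,[(np.round(b["bbox"]).tolist(),round(b["confidence"],2)) for b in boxes_of(t,n)])
s=r.get_state();print(s["clock"],s["tool_pos"],s["eef_rot"],s["opening"])
E
```

```text
top 421.5476649975532 421.5476649975532 280.19646914520126 211.1251848511322
[[-0.0093 -0.9955  0.0943  0.441 ]
 [-0.9998  0.0078 -0.0157  0.136 ]
 [ 0.0149 -0.0944 -0.9954  0.9583]
 [ 0.      0.      0.      1.    ]]
ink_bottle [([327.0, 195.0, 342.0, 213.0], 0.72), ([345.0, 225.0, 364.0, 239.0], 0.68), ([250.0, 216.0, 269.0, 235.0], 0.56)]
turntable [([235.0, 179.0, 298.0, 246.0], 0.76)]
knob [([237.0, 181.0, 304.0, 244.0], 0.57)]
label [([325.0, 194.0, 335.0, 210.0], 0.77), ([349.0, 223.0, 361.0, 239.0], 0.74), ([246.0, 214.0, 268.0, 234.0], 0.65), ([348.0, 139.0, 370.0, 157.0], 0.5)]
scene 439.5009235297723 439.5009235297723 281.7709640131988 210.25745343846418
[[-0.5706 -0.5011  0.6506 -0.047 ]
 [-0.8212  0.3494 -0.4512  0.5351]
 [-0.0012 -0.7917 -0.6109  0.6473]
 [ 0.      0.      0.      1.    ]]
ink_bottle [([313.0, 207.0, 329.0, 227.0], 0.78), ([264.0, 231.0, 287.0, 261.0], 0.73), ([346.0, 212.0, 366.0, 231.0], 0.73)]
turntable [([244.0, 225.0, 311.0, 271.0], 0.87)]
knob [([242.0, 218.0, 310.0, 271.0], 0.77)]
label [([266.0, 230.0, 282.0, 259.0], 0.79), ([348.0, 214.0, 362.0, 233.0], 0.61), ([314.0, 204.0, 329.0, 224.0], 0.53)]
0.5 [ 0.1894 -0.5956  0.2387] [ 0.1084 -0.6987  0.6988 -0.1084] 1.0033622492785612
```

Run:
```python
import cv2,numpy as np
a=cv2.imread("pics/top0.png");b=cv2.imread("pics/scene0.png")
A=cv2.resize(a[110:300,160:420],None,fx=3,fy=3,interpolation=cv2.INTER_CUBIC)
cv2.imwrite("pics/topc.png",A)
cv2.imwrite("pics/scenec.png",cv2.resize(b[150:310,180:400],None,fx=3.5,fy=3.5,interpolation=cv2.INTER_CUBIC))
```

```text
(no output)
```

View pics/topc.png

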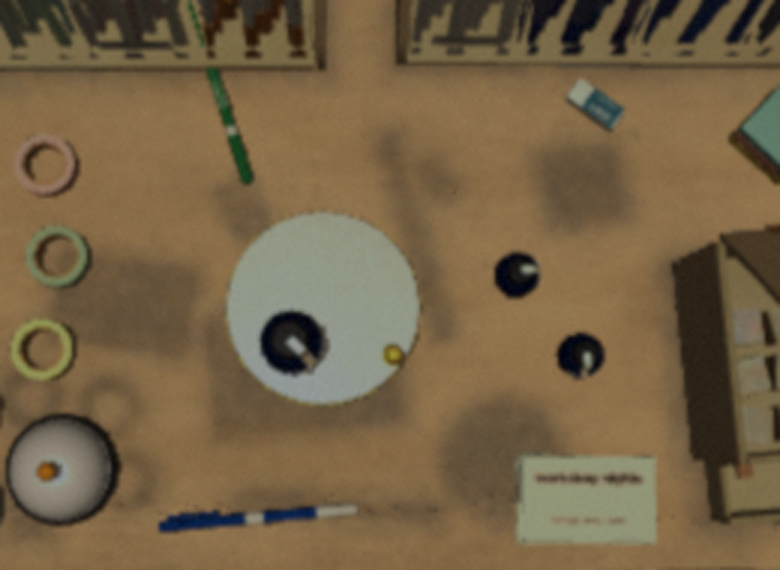

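View pics/scenec.png

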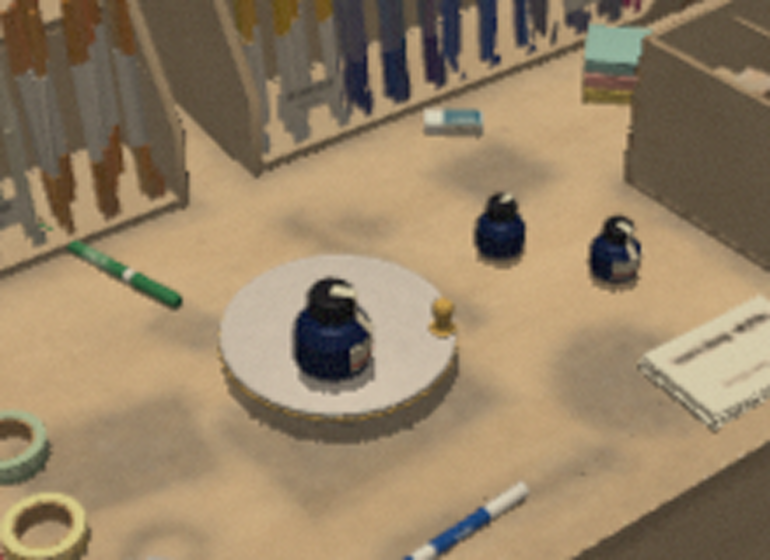

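The top crop shows the platter centred near (323,308), the bottle at about (294,342) with its label to the lower right, and the knob at (393,354). The two smaller bottles are off the platter. Next I'll measure these.

```bash
cat > h.py <<'E'
import cv2,numpy as np
from plant import r,snapshot,get_calibration
from scipy.spatial.transform import Rotation as Ro
np.set_printoptions(precision=4,suppress=True)
def unproj(c,uv,z):
    T=np.array(c["T"]);d=T[:3,:3]@np.array([(uv[0]-c["cx"])/c["fx"],(uv[1]-c["cy"])/c["fy"],1]);o=T[:3,3]
    return (o+d*(z-o[2])/d[2])
def proj(c,p):
    T=np.array(c["T"]);q=T[:3,:3].T@(np.array(p)-T[:3,3]);return np.array([c["cx"]+c["fx"]*q[0]/q[2],c["cy"]+c["fy"]*q[1]/q[2]])
def rows(target,yaw):
    """shift (m/1m) & turn fractions for going to target with tool down, tool x horizontal at heading yaw"""
    s=r.get_state();R=Ro.from_quat(s["eef_rot"]).as_matrix();p=s["tool_pos"]
    x=np.array([np.cos(yaw),np.sin(yaw),0]);y=np.array([0,0,-1.]);G=np.c_[x,y,np.cross(x,y)]
    return R.T@(np.array(target)-p), Ro.from_matrix(R.T@G).as_rotvec()/np.pi
E
python3 - <<'E'
from h import *
im=cv2.imread("pics/top0.png");c=get_calibration("top")
print(Ro.from_quat(r.get_state()["eef_rot"]).as_matrix())
hsv=cv2.cvtColor(im,cv2.COLOR_BGR2HSV)
H,S,V=[x.astype(int) for x in cv2.split(hsv)]
roi=np.zeros(S.shape,bool);roi[170:255,225:310]=1
m=((S<60)&(V>110)&roi).astype(np.uint8)
n,l,st,ce=cv2.connectedComponentsWithStats(m);k=1+st[1:,4].argmax()
hull=cv2.convexHull(np.argwhere(l==k)[:,::-1].astype(np.int32));
(e,ax,an)=cv2.fitEllipse(hull);print("platter",e,ax);C=unproj(c,e,.026);print(C, ax[0]/2*(.958-.026)/421.5)
kn=((S>120)&(V>90)&roi);kn[:, :280]=0;kn[:215]=0;kn[:,300:]=0
pk=np.argwhere(kn&(cv2.distanceTransform((np.array(cv2.drawContours(np.zeros_like(m),[hull],-1,1,-1))),cv2.DIST_L2,3)>1.5))[:,::-1].mean(0);K=unproj(c,pk,.042);print("knob",pk,K,np.linalg.norm((K-C)[:2]),np.degrees(np.arctan2(*(K-C)[1::-1]))%360)
d=((V<75)&(roi)&(cv2.drawContours(np.zeros_like(m),[hull],-1,1,-1)>0)).astype(np.uint8)
n,l,st,ce=cv2.connectedComponentsWithStats(d);k=1+st[1:,4].argmax();h2=cv2.convexHull(np.argwhere(l==k)[:,::-1].astype(np.int32))
b=cv2.minEnclosingCircle(h2);e2=cv2.fitEllipse(h2);B=unproj(c,e2[0],.05);print("bottle",b,e2,B,(B-C))
E
```

```text
[[-0.953  0.     0.303]
 [-0.303 -0.    -0.953]
 [-0.    -1.     0.   ]]
platter (267.0690612792969, 212.44322204589844) (63.300479888916016, 63.906044006347656)
[0.5266 0.1504 0.026 ] 0.06998344870281106
knob [290.2143 227.5   ] [0.4919 0.1    0.042 ] 0.0612291852961063 235.39206268356125
bottle ((257.0, 223.5), 10.594910621643066) ((257.0098876953125, 223.67034912109375), (20.406129837036133, 21.079641342163086), 106.8172607421875) [0.5003 0.1719 0.05  ] [-0.0263  0.0215  0.024 ]
```

Run:
```python
from h import *
y=np.radians(-39.3)
print(rows([.43,-.2,.30],np.radians(260)),rows([.45,.214,.2],y))
```

```text
(array([-0.3492, -0.0613, -0.3041]), array([-0.    , -0.3464, -0.    ])) (array([-0.4937,  0.0387, -0.6926]), array([-0.    , -0.6837,  0.    ]))
```

```bash
python3 -m handwheel '[[[-0.05,-0.06,-0.05,0,-0.03,0],[-0.35,-0.061,-0.304,0,-0.346,0],[-0.35,-0.061,-0.304,0,-0.346,0],[-0.35,-0.061,-0.304,0,-0.346,0],[-0.35,-0.061,-0.304,0,-0.346,0],[-0.35,-0.061,-0.304,0,-0.346,0],[-0.35,-0.061,-0.304,0,-0.346,0],[-0.35,-0.061,-0.304,0,-0.346,0],[-0.35,-0.061,-0.304,0,-0.346,0],[-0.35,-0.061,-0.304,0,-0.346,0],[-0.35,-0.061,-0.304,0,-0.346,0],[-0.35,-0.061,-0.304,0,-0.346,0]]]' -0.5 5
python3 - <<'E'
from h import *
print(rows([.45,.214,.2],np.radians(-39.3)))
E
```

```text
clock: 1.5
tool_pos: [0.4343, -0.1941, 0.3009]
eef_rot: [0.454, -0.54, 0.541, -0.458]
contact_force: [0.3, -0.7, 0.2]
opening: 0.249
(array([-0.4046,  0.1019, -0.0533]), array([-0.0016, -0.3353, -0.0002]))
```

```bash
python3 -m handwheel '[[[-0.405,0.1,-0.053,0,-0.335,0],[-0.405,0.1,-0.053,0,-0.335,0],[-0.405,0.1,-0.053,0,-0.335,0],[-0.405,0.1,-0.053,0,-0.335,0],[-0.405,0.1,-0.053,0,-0.335,0],[-0.405,0.1,-0.053,0,-0.335,0],[-0.405,0.1,-0.053,0,-0.335,0],[-0.405,0.1,-0.053,0,-0.335,0],[-0.405,0.1,-0.053,0,-0.335,0],[-0.405,0.1,-0.053,0,-0.335,0],[-0.405,0.1,-0.053,0,-0.335,0],[-0.405,0.1,-0.053,0,-0.335,0]]]'
python3 - <<'E'
from h import *
s=r.get_state();print(s["q"],s["tool_pos"],rows([.45,.214,.2],np.radians(-39.3)))
im=snapshot("wrist");c=get_calibration("wrist")
print(c["fx"],c["cx"],c["cy"],np.array(c["T"]))
for p in([.5266,.1504,.026],[.5,.172,.086],[.492,.1,.042],s["tool_pos"]):print(proj(c,p))
cv2.imwrite("pics/w1.png",im[:,:,::-1])
E
```

```text
clock: 2.5
tool_pos: [0.4489, 0.2116, 0.1995]
eef_rot: [-0.665, 0.239, -0.238, 0.666]
contact_force: [0.1, -0.4, 0.4]
opening: 0.248
[-0.0983  0.6614 -0.7044  1.9745  0.6316  0.7354 -0.3039] [0.4489 0.2116 0.1995] (array([-0.0007, -0.0005,  0.0025]), array([-0.0004, -0.001 , -0.0005]))
357.97241176198173 282.3119124015785 207.70725022003825 [[ 0.6383  0.7423  0.2037  0.3965]
 [ 0.7698 -0.6154 -0.1694  0.2532]
 [-0.0004  0.2649 -0.9643  0.3448]
 [ 0.      0.      0.      1.    ]]
[286.3998 284.5576]
[286.8885 281.0639]
[221.9635 297.8876]
[285.6861 266.6921]
```

View pics/w1.png

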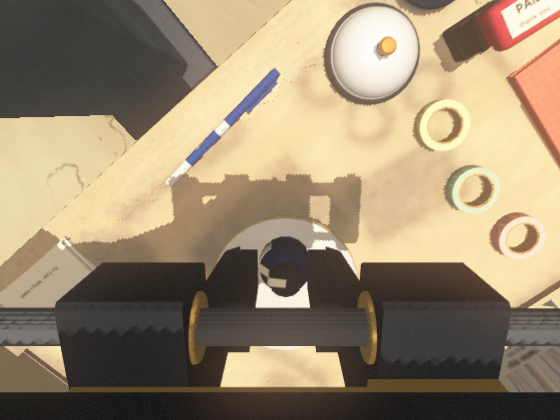

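```bash
python3 -m handwheel '[[[0.005,0.04,0,0,0,0],[0.01,0.08,0,0,0,0],[0.01,0.12,0,0,0,0],[0.01,0.15,0,0,0,0],[0.01,0.16,0,0,0,0],[0.01,0.166,0,0,0,0],[0.01,0.166,0,0,0,0],[0.01,0.166,0,0,0,0]]]'
python3 - <<'E'
from h import *
s=r.get_state()
d=np.array([.774,-.633,0])
print(s["tool_pos"],s["contact_force"])
for nm,t in(("contact",np.array([.5003,.1719,.033])-d*.0292),("final",np.array([.5266,.1504,.033])-d*.0292)): print(nm,t,rows(t,np.radians(-39.3)))
E
```

```text
clock: 3.22
tool_pos: [0.458, 0.2007, 0.0345]
eef_rot: [-0.665, 0.241, -0.242, 0.665]
contact_force: [0.0, -0.1, -0.7]
opening: 0.25
[0.458  0.2007 0.0345] [ 0.0279 -0.1064 -0.6678]
contact [0.4777 0.1904 0.033 ] (array([0.0217, 0.0015, 0.0047]), array([-0.0002, -0.0033,  0.0003]))
final [0.504  0.1689 0.033 ] (array([0.0557, 0.0015, 0.0051]), array([-0.0002, -0.0033,  0.0003]))
```

```bash
python3 -m handwheel '[[[0.004,0.001,0.003,0,0,0],[0.008,0.001,0.005,0,0,0],[0.012,0.001,0.005,0,0,0],[0.014,0.001,0.005,0,0,0],[0.014,0.001,0.005,0,0,0],[0.014,0.001,0.005,0,0,0]]]'
python3 - <<'E'
from h import *
s=r.get_state()
d=np.array([.774,-.633,0])
print(s["tool_pos"],s["contact_force"])
t=np.array([.5266,.1504,.033])-d*.0292; print(rows(t,np.radians(-39.3)))
a=snapshot("top");b=snapshot("wrist");e=snapshot("scene")
A=cv2.resize(a[170:260,220:340],(400,300),interpolation=2);E=cv2.resize(e[190:290,210:343],(400,300),interpolation=2)
cv2.imwrite("pics/c2.png",np.vstack([np.hstack([A,E]),np.hstack([cv2.resize(b,(400,300)),np.zeros((300,400,3),np.uint8)])])[:,:,::-1])
E
```

```text
clock: 3.72
tool_pos: [0.4714, 0.1964, 0.0329]
eef_rot: [-0.665, 0.241, -0.241, 0.665]
contact_force: [0.8, 0.4, 0.6]
opening: 0.252
[0.4714 0.1964 0.0329] [0.7995 0.3617 0.6184]
(array([ 0.0426, -0.0001, -0.0002]), array([-0.0001, -0.0029,  0.    ]))
```

View pics/c2.png

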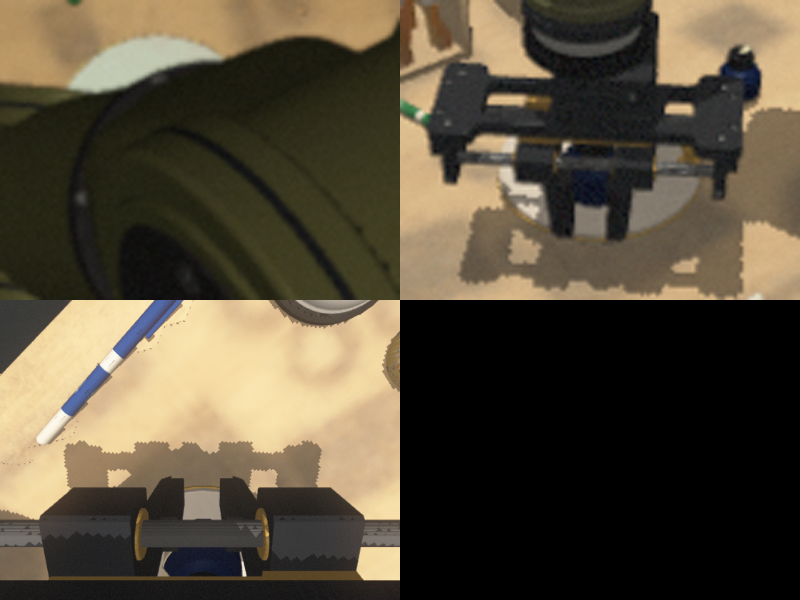

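The bottle sits centred between the two fingertips in the wrist view, so I'll push slowly.

```bash
python3 -m handwheel '[[[0.002,0,0,0,0,0],[0.004,0,0,0,0,0],[0.006,0,0,0,0,0],[0.007,0,0,0,0,0],[0.008,0,0,0,0,0],[0.0095,0,0,0,0,0],[0.011,0,0,0,0,0],[0.0125,0,0,0,0,0],[0.014,0,0,0,0,0],[0.0155,0,0,0,0,0],[0.017,0,0,0,0,0],[0.0185,0,0,0,0,0]]]'
python3 -m handwheel '[[[0.0015,0,0,0,0,0],[0.003,0,0,0,0,0],[0.0045,0,0,0,0,0],[0.006,0,0,0,0,0],[0.0075,0,0,0,0,0],[0.009,0,0,0,0,0],[0.0105,0,0,0,0,0],[0.012,0,0,0,0,0],[0.0135,0,0,0,0,0],[0.015,0,0,0,0,0],[0.0165,0,0,0,0,0],[0.018,0,0,0,0,0]]]'
python3 - <<'E'
from h import *
t=np.array([.5266,.1504,.033])-np.array([.774,-.633,0])*.0292; print(rows(t,np.radians(-39.3)))
E
```

```text
clock: 4.87
tool_pos: [0.4854, 0.1847, 0.0327]
eef_rot: [0.665, -0.241, 0.241, -0.665]
contact_force: [-0.4, 1.0, 1.0]
opening: 0.249
clock: 5.87
tool_pos: [0.4994, 0.1731, 0.0327]
eef_rot: [0.665, -0.241, 0.241, -0.665]
contact_force: [-0.6, 0.5, 0.9]
opening: 0.247
(array([ 0.0063, -0.0003, -0.0003]), array([ 0.    , -0.0027,  0.    ]))
```

Push about 4 mm more, then back off, rise and look with the top camera.

```bash
python3 -m handwheel '[[[0.0012,0,0,0,0,0],[0.0024,0,0,0,0,0],[0.0033,0,0,0,0,0],[0.004,0,0,0,0,0],[0.004,0,0,0,0,0],[0.001,0,0,0,0,0],[-0.005,0,0,0,0,0],[-0.02,0,0,0,0,0],[-0.04,0,0,0,0,0],[-0.06,-0.02,0,0,0,0],[-0.08,-0.05,0,0,0,0],[-0.08,-0.09,0,0,0,0]]]'
python3 -m handwheel '[[[-0.04,0,0,0,0,0],[-0.08,0,0,0,0,0],[-0.11,0,0,0,0,0],[-0.11,0,0,0,0,0],[-0.11,0,0,0,0,0]]]' -1
python3 - <<'E'
from h import *
s=r.get_state();print(s["q"],s["tool_pos"])
a=snapshot("top");b=snapshot("wrist");e=snapshot("scene")
for n,i in(("top",a),("wrist",b),("scene",e)):cv2.imwrite(f"pics/{n}3.png",i[:,:,::-1])
A=cv2.resize(a[170:260,220:340],(400,300),interpolation=2);E=cv2.resize(e[190:290,210:343],(400,300),interpolation=2)
cv2.imwrite("pics/c3.png",np.vstack([np.hstack([A,E]),np.hstack([cv2.resize(b,(400,300)),np.zeros((300,400,3),np.uint8)])])[:,:,::-1])
E
```

```text
clock: 6.87
tool_pos: [0.4326, 0.2277, 0.1224]
eef_rot: [0.667, -0.24, 0.236, -0.665]
contact_force: [0.8, 0.5, -0.9]
opening: 0.249
clock: 7.28
tool_pos: [0.3516, 0.2963, 0.123]
eef_rot: [-0.665, 0.239, -0.239, 0.666]
contact_force: [0.3, -0.1, -0.0]
opening: 0.006
[-0.482   0.732  -0.5125  2.1462  0.818   0.4655 -0.7586] [0.3516 0.2963 0.123 ]
```

View pics/c3.png

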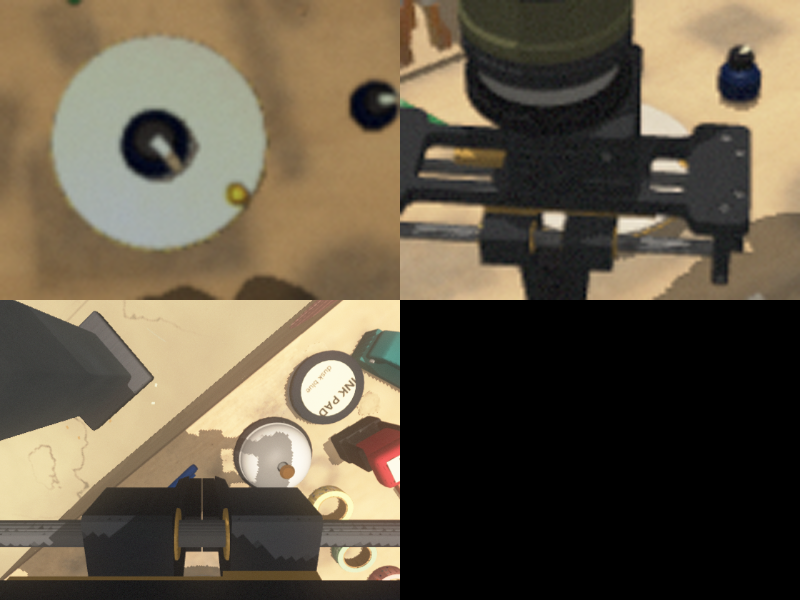

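```bash
cat > m.py <<'E'
from h import *
def measure(im,c,C=None,knobroi=None):
    hsv=cv2.cvtColor(im,cv2.COLOR_BGR2HSV);H,S,V=[x.astype(int) for x in cv2.split(hsv)]
    roi=np.zeros(S.shape,bool);roi[170:255,225:310]=1
    m=((S<60)&(V>110)&roi).astype(np.uint8)
    n,l,st,ce=cv2.connectedComponentsWithStats(m);k=1+st[1:,4].argmax()
    hull=cv2.convexHull(np.argwhere(l==k)[:,::-1].astype(np.int32))
    e=cv2.fitEllipse(hull);P=unproj(c,e[0],.026);print("platter",e[0],P)
    ins=cv2.erode(cv2.drawContours(np.zeros_like(m),[hull],-1,1,-1),np.ones((3,3)))>0
    kn=ins&(S>120)&(V>90);n,l,st,ce=cv2.connectedComponentsWithStats(kn.astype(np.uint8))
    if n>1:
        K=unproj(c,ce[1+st[1:,4].argmax()],.042);print("knob",K,np.linalg.norm((K-P)[:2]),np.degrees(np.arctan2(*(K-P)[1::-1]))%360)
    d=((V<75)&ins).astype(np.uint8);n,l,st,ce=cv2.connectedComponentsWithStats(d);k=1+st[1:,4].argmax()
    pts=np.argwhere(l==k)[:,::-1]
    # belly: project circle model (r 23, z .038-.060) and fit centre to blob+enclosed by IoU
    h2=cv2.convexHull(pts.astype(np.int32));full=cv2.drawContours(np.zeros_like(m),[h2],-1,1,-1)
    up=8;x0,y0=225,170
    F=cv2.resize(full[170:255,225:310],None,fx=up,fy=up,interpolation=cv2.INTER_LINEAR)
    a=np.linspace(0,2*np.pi,60)
    def sil(b):
        q=[proj(c,[b[0]+rr*np.cos(t),b[1]+rr*np.sin(t),z]) for rr,z in((.023,.038),(.023,.06),(.0135,.086)) for t in a]
        q=(np.array(q)-[x0,y0]+.5)*up-.5
        return cv2.fillConvexPoly(np.zeros_like(F),cv2.convexHull(q.astype(np.int32)),1)
    from scipy.optimize import minimize
    B0=unproj(c,cv2.fitEllipse(h2)[0],.05)
    f=lambda b:float((sil(b)!=F).sum())
    B=minimize(f,B0[:2],method="Nelder-Mead",options=dict(initial_simplex=[B0[:2],B0[:2]+[.004,0],B0[:2]+[0,.004]])).x
    print("bottle ellipse",B0[:2]-P[:2],"sil",B-P[:2])
    # label: brightness along modelled strip+label per angle
    g=V.astype(np.float32);best=[]
    for th in np.radians(np.arange(0,360,2)):
        u=np.array([np.cos(th),np.sin(th)]);q=[]
        for rr,z in [(x,.086) for x in np.linspace(.006,.013,6)]+[(x,.07) for x in np.linspace(.015,.02,3)]:
            q.append(proj(c,[*(B+rr*u),z]))
        q=np.array(q,np.float32);best.append(cv2.remap(g,q[:,0].reshape(-1,1),q[:,1].reshape(-1,1),cv2.INTER_LINEAR).mean())
    b=np.array(best);k=b.argmax();w=np.clip(np.roll(b,-k+20)[:41]-(np.median(b)+.35*(b.max()-np.median(b))),0,None)
    print("label deg",2*k+2*(w*np.arange(-20,21)).sum()/w.sum(),"contrast",b.max(),np.median(b))
E
python3 - <<'E'
from m import *
c=get_calibration("top")
for n in("top0","top3"):print(n);measure(cv2.imread(f"pics/{n}.png"),c)
E
```

```text
top0
platter (267.0690612792969, 212.44322204589844) [0.5266 0.1504 0.026 ]
knob [0.4919 0.1    0.042 ] 0.0612291852961063 235.39206268356125
bottle ellipse [-0.0263  0.0215] sil [-0.0265  0.0213]
label deg 221.992477535832 contrast 121.06955 29.233072
top3
platter (267.07672119140625, 212.3812255859375) [0.5268 0.1504 0.026 ]
knob [0.4917 0.1    0.042 ] 0.06148704834085043 235.17198406689636
bottle ellipse [-0.0033  0.0012] sil [-0.0039  0.0009]
label deg 221.45888945245403 contrast 142.91298 33.00933
```

Bottle is about 3.7 mm short of the middle, mostly in -x, with the label at about 221.7°. One more small nudge is needed, heading about -15.5°.

Run:
```python
from h import *
print(rows([.4514,.1713,.123],np.radians(-15.5)))
```

```text
(array([ 0.1532, -0.0003, -0.0315]), array([ 0.0004, -0.1355,  0.0004]))
```

```bash
python3 -m handwheel '[[[0.04,0,-0.008,0,-0.035,0],[0.08,0,-0.016,0,-0.07,0],[0.12,0,-0.025,0,-0.105,0],[0.153,0,-0.0315,0,-0.1355,0],[0.153,0.03,-0.0315,0,-0.1355,0],[0.153,0.06,-0.0315,0,-0.1355,0],[0.153,0.08,-0.0315,0,-0.1355,0],[0.153,0.089,-0.0315,0,-0.1355,0],[0.153,0.089,-0.0315,0,-0.1355,0],[0.153,0.089,-0.0315,0,-0.1355,0],[0.153,0.089,-0.0315,0,-0.1355,0]]]' -0.5
python3 - <<'E'
from h import *
print(rows([.4996,.1579,.033],np.radians(-15.5)))
E
```

```text
clock: 8.35
tool_pos: [0.4513, 0.1723, 0.0342]
eef_rot: [-0.701, 0.095, -0.095, 0.701]
contact_force: [-0.2, -0.9, 0.4]
opening: 0.249
(array([ 0.0504,  0.0012, -0.001 ]), array([-0.0001,  0.0001,  0.0002]))
```

```bash
python3 -m handwheel '[[[0.006,0.001,-0.001,0,0,0],[0.014,0.001,-0.001,0,0,0],[0.022,0.001,-0.001,0,0,0],[0.03,0.001,-0.001,0,0,0],[0.036,0.001,-0.001,0,0,0],[0.039,0.001,-0.001,0,0,0],[0.041,0.001,-0.001,0,0,0],[0.0415,0.001,-0.001,0,0,0],[0.042,0.001,-0.001,0,0,0],[0.042,0.001,-0.001,0,0,0]]]'
python3 - <<'E'
from h import *
print(rows([.4996,.1579,.033],np.radians(-15.5)))
E
```

```text
clock: 9.18
tool_pos: [0.4906, 0.1608, 0.0328]
eef_rot: [0.701, -0.095, 0.094, -0.701]
contact_force: [0.1, -0.1, -0.4]
opening: 0.251
(array([ 0.0095, -0.0002, -0.0004]), array([ 0.    ,  0.0008, -0.0001]))
```

```bash
python3 -m handwheel '[[[0.001,0,0,0,0,0],[0.002,0,0,0,0,0],[0.003,0,0,0,0,0],[0.004,0,0,0,0,0],[0.005,0,0,0,0,0],[0.006,0,0,0,0,0],[0.007,0,0,0,0,0],[0.0082,0,0,0,0,0],[0.009,0,0,0,0,0],[0.009,0,0,0,0,0],[0.006,0,0,0,0,0],[0,0,0,0,0,0]]]'
python3 -m handwheel '[[[-0.01,0,0,0,0,0],[-0.03,0,0,0,0,0],[-0.05,-0.02,0,0,0,0],[-0.08,-0.05,0,0,0,0],[-0.11,-0.09,0,0,0,0],[-0.14,-0.1,-0.03,0,0,0],[-0.14,-0.1,-0.03,0,0,0],[-0.14,-0.1,-0.03,0,0,0]]]' -1
python3 - <<'E'
from m import *
im=snapshot("top")[:,:,::-1];cv2.imwrite("pics/top4.png",im);measure(im,get_calibration("top"))
print(r.get_state()["tool_pos"])
E
```

```text
clock: 10.18
tool_pos: [0.4915, 0.1603, 0.0327]
eef_rot: [-0.701, 0.095, -0.096, 0.701]
contact_force: [-0.4, 0.2, 0.8]
opening: 0.249
clock: 10.85
tool_pos: [0.3455, 0.1672, 0.1338]
eef_rot: [0.702, -0.094, 0.094, -0.7]
contact_force: [1.2, -0.6, -0.8]
opening: 0.007
platter (267.0691223144531, 212.40077209472656) [0.5267 0.1504 0.026 ]
knob [0.4917 0.1    0.042 ] 0.06147632322464096 235.21434568472404
bottle ellipse [-0.0002  0.    ] sil [-0.0006 -0.0002]
label deg 219.40244331238083 contrast 142.61252 32.699383
[0.3476 0.1684 0.1332]
```

The bottle is now in the middle, within about 1 mm, and the platter hasn't turned. Next is the knob: go to its counter-clockwise side and push with the flat of the shut fingers.

Run:
```python
from h import *
print(rows([.5138,.0660,.133],np.radians(-54.8)))
```

```text
(array([ 0.1874,  0.0004, -0.0549]), array([0.0001, 0.2193, 0.0004]))
```

```bash
python3 -m handwheel '[[[0.03,0,-0.01,0,0.04,0],[0.07,0,-0.02,0,0.08,0],[0.11,0,-0.032,0,0.12,0],[0.15,0,-0.044,0,0.16,0],[0.18,0,-0.053,0,0.2,0],[0.187,0,-0.055,0,0.219,0],[0.187,0,-0.055,0,0.219,0],[0.187,0.035,-0.055,0,0.219,0],[0.187,0.07,-0.055,0,0.219,0],[0.187,0.09,-0.055,0,0.219,0],[0.187,0.099,-0.055,0,0.219,0],[0.187,0.099,-0.055,0,0.219,0]]]'
python3 - <<'E'
from h import *
C=np.array([.5267,.1504]);x=np.array([np.cos(np.radians(-54.8)),np.sin(np.radians(-54.8))])
import time
for a in range(0,49,4):
    f=np.radians(235.2-a);K=C+.063*np.array([np.cos(f),np.sin(f)])
    print(a,rows([*(K+.0155*x),.034],np.radians(-54.8))[0])
print(r.get_state()["tool_pos"],rows([*C,.034],np.radians(-54.8))[1])
E
```

```text
clock: 11.9
tool_pos: [0.512, 0.067, 0.0316]
eef_rot: [0.629, -0.326, 0.323, -0.627]
contact_force: [0.1, -0.2, 0.6]
opening: 0.006
0 [-0.0227 -0.0023  0.0009]
4 [-0.0269 -0.0023 -0.0004]
8 [-0.0311 -0.0023 -0.0015]
12 [-0.0355 -0.0023 -0.0022]
16 [-0.0398 -0.0023 -0.0027]
20 [-0.0442 -0.0023 -0.0028]
24 [-0.0486 -0.0023 -0.0026]
28 [-0.053  -0.0023 -0.0022]
32 [-0.0573 -0.0023 -0.0014]
36 [-0.0616 -0.0023 -0.0003]
40 [-0.0658 -0.0023  0.0011]
44 [-0.0698 -0.0022  0.0027]
48 [-0.0738 -0.0022  0.0047]
[0.512  0.067  0.0316] [ 0.0012  0.0009 -0.0006]
```

```bash
python3 -m handwheel '[[[-0.005,-0.002,0,0,0,0],[-0.011,-0.002,0,0,0,0],[-0.015,-0.002,0,0,0,0],[-0.017,-0.002,0,0,0,0],[-0.0185,-0.002,0,0,0,0],[-0.02,-0.002,0,0,0,0],[-0.0215,-0.002,0,0,0,0],[-0.023,-0.002,0,0,0,0],[-0.0245,-0.002,0,0,0,0],[-0.026,-0.002,-0.001,0,0,0],[-0.0275,-0.002,-0.001,0,0,0],[-0.029,-0.002,-0.001,0,0,0]]]'
python3 -m handwheel '[[[-0.0017,0,0,0,0,0],[-0.0036,0,0,0,0,0],[-0.0055,0,-0.001,0,0,0],[-0.0074,0,-0.001,0,0,0],[-0.0093,0,-0.0015,0,0,0],[-0.0112,0,-0.0015,0,0,0],[-0.0131,0,-0.0015,0,0,0],[-0.015,0,-0.0015,0,0,0],[-0.0169,0,-0.0015,0,0,0],[-0.0186,0,-0.0015,0,0,0],[-0.02,0,-0.0015,0,0,0],[-0.021,0,-0.0015,0,0,0]]]'
python3 - <<'E'
from h import *
print(r.get_state()["tool_pos"])
cv2.imwrite("pics/top5.png",snapshot("top")[:,:,::-1])
from m import *
try: measure(cv2.imread("pics/top5.png"),get_calibration("top"))
except Exception as e: print(e)
C=np.array([.5267,.1504]);x=np.array([np.cos(np.radians(-54.8)),np.sin(np.radians(-54.8))])
for a in range(20,49,4):
    f=np.radians(235.2-a);K=C+.063*np.array([np.cos(f),np.sin(f)])
    print(a,rows([*(K+.0155*x),.034],np.radians(-54.8))[0])
E
```

```text
clock: 12.9
tool_pos: [0.4958, 0.0887, 0.0356]
eef_rot: [0.628, -0.326, 0.326, -0.627]
contact_force: [0.9, -1.5, 0.1]
opening: 0.004
clock: 13.9
tool_pos: [0.4827, 0.1059, 0.0357]
eef_rot: [-0.628, 0.325, -0.325, 0.628]
contact_force: [-0.5, -1.1, 0.2]
opening: 0.006
[0.4827 0.1059 0.0357]
platter (265.9858093261719, 212.0658416748047) [0.5275 0.1528 0.026 ]
bottle ellipse [ 0.0209 -0.0315] sil [0.0161 0.0107]
label deg 39.40439899162505 contrast 78.59082 49.75244
20 [ 0.0048  0.0017 -0.0014]
24 [ 0.0004  0.0017 -0.0013]
28 [-0.004   0.0017 -0.0008]
32 [-0.0083  0.0017 -0.    ]
36 [-0.0126  0.0017  0.001 ]
40 [-0.0168  0.0017  0.0024]
44 [-0.0209  0.0017  0.004 ]
48 [-0.0248  0.0017  0.006 ]
```

```bash
python3 -m handwheel '[[[-0.0015,0,0,0,0,0],[-0.0032,0,0,0,0,0],[-0.005,0,0,0,0,0],[-0.0067,0,0,0,0,0],[-0.0084,0,0.0005,0,0,0],[-0.0101,0,0.001,0,0,0],[-0.0116,0,0.001,0,0,0],[-0.0126,0,0.001,0,0,0],[-0.0126,0,0.001,0,0,0],[-0.009,0,0,0,0,0],[0,0,-0.01,0,0,0],[0,-0.02,-0.04,0,0,0]]]'
python3 -m handwheel '[[[0,-0.03,-0.03,0,0,0],[0,-0.06,-0.06,0,0,0],[-0.02,-0.08,-0.09,0,0,0],[-0.04,-0.09,-0.11,0,0,0],[-0.05,-0.09,-0.11,0,0,0],[-0.05,-0.09,-0.11,0,0,0]]]'
python3 - <<'E'
from m import *
im=snapshot("top")[:,:,::-1];cv2.imwrite("pics/top6.png",im);print(r.get_state()["tool_pos"])
cv2.imwrite("pics/c6.png",cv2.resize(im[160:270,210:350],None,fx=5,fy=5,interpolation=2))
measure(im,get_calibration("top"))
E
```

```text
clock: 14.95
tool_pos: [0.4529, 0.0827, 0.0539]
eef_rot: [-0.627, 0.326, -0.326, 0.629]
contact_force: [1.5, -0.2, -0.4]
opening: 0.003
clock: 15.45
tool_pos: [0.3291, 0.0595, 0.1466]
eef_rot: [0.628, -0.325, 0.325, -0.628]
contact_force: [-0.4, -0.1, -0.5]
opening: 0.001
[0.3309 0.0595 0.1461]
platter (267.0396423339844, 212.35382080078125) [0.5268 0.1505 0.026 ]
knob [0.4682 0.1307 0.042 ] 0.06185811390660376 198.65824260307275
bottle ellipse [0.0003 0.0005] sil [-0.0002  0.0002]
label deg 178.56465048403066 contrast 134.87479 29.0912
```

View pics/c6.png

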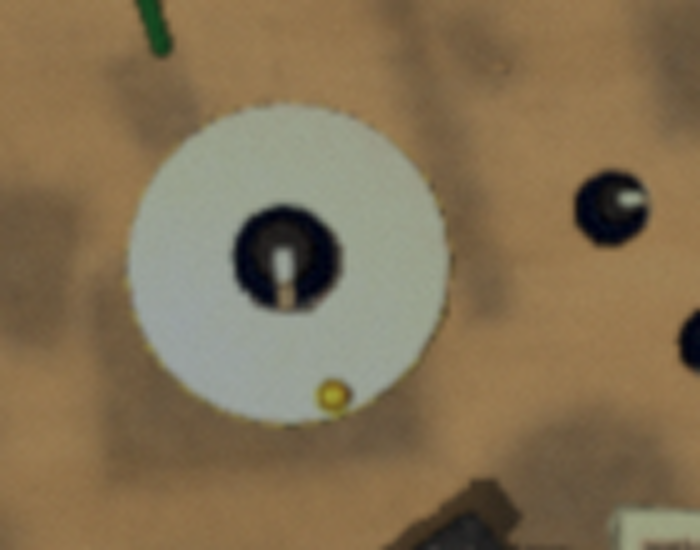

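The platter has turned about 36.5° and the bottle is still central. The seal strip points nearly straight to the front, but the angle readings disagree by a few degrees. I'll take a closer look with the wrist camera from directly above.

```bash
python3 -m handwheel '[[[0.02,-0.02,0.03,0,0,0],[0.04,-0.02,0.06,0,0,0],[0.06,-0.02,0.09,0,0,0],[0.08,-0.02,0.12,0,0,0],[0.095,-0.02,0.15,0,0,0],[0.105,-0.02,0.18,0,0,0],[0.106,-0.02,0.21,0,0,0],[0.106,-0.02,0.213,0,0,0],[0.106,-0.02,0.213,0,0,0],[0.106,-0.02,0.213,0,0,0]]]'
python3 - <<'E'
from h import *
print(r.get_state()["tool_pos"])
im=snapshot("wrist")[:,:,::-1];c=get_calibration("wrist")
# rectify: world-aligned view of the plane z=.086, up=+x, right=-y, 0.2mm/px
C=np.array([.5268,.1505]);h=.03
src=np.float32([proj(c,[C[0]+a,C[1]+b,.086]) for a,b in((h,h),(h,-h),(-h,-h),(-h,h))])
M=cv2.getPerspectiveTransform(src,np.float32([[0,0],[600,0],[600,600],[0,600]]))
cv2.imwrite("pics/w7.png",im);cv2.imwrite("pics/w7r.png",cv2.warpPerspective(im,M,(600,600)))
print(src.ravel(),np.array(c["T"])[:3,3])
E
```

```text
clock: 16.33
tool_pos: [0.5659, 0.0948, 0.1648]
eef_rot: [0.628, -0.326, 0.325, -0.627]
contact_force: [-0.4, -0.6, 0.6]
opening: 0.003
[0.5659 0.0948 0.1648]
[352.8819  98.9036 294.5176 179.5054 214.6962 123.7488 270.5474  36.0672] [0.5262 0.1515 0.3103]
```

View pics/w7r.png

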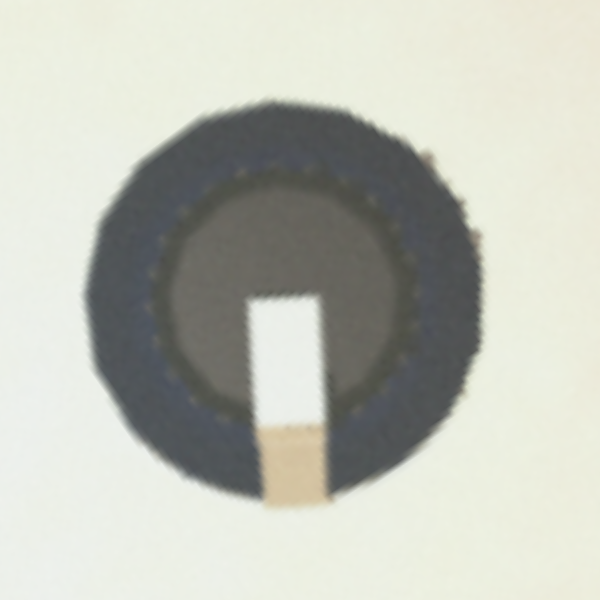

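Run:
```python
from h import *
im=cv2.imread("pics/w7r.png");g=im.min(axis=2)
m=np.zeros_like(g);m[300:420,235:340]=(g[300:420,235:340]>150)
ys=np.arange(305,415);L=[np.flatnonzero(m[y])[0] for y in ys];Rr=[np.flatnonzero(m[y])[-1] for y in ys]
print("edge angles",[np.degrees(np.arctan(np.polyfit(ys,v,1)[0])) for v in(L,Rr)])
# cap top edge of the strip / knob in the wrist image
w=cv2.imread("pics/w7.png");c=get_calibration("wrist")
hsv=cv2.cvtColor(w,cv2.COLOR_BGR2HSV)
kp=proj(c,[.4671,.1304,.042]);print("knob expected",kp)
x,y=np.round(kp).astype(int);x0,y0=max(x-35,0),max(y-35,0)
p=hsv[y0:y+35,x0:x+35];k=((p[...,1]>110)).astype(np.uint8)
n,l,st,ce=cv2.connectedComponentsWithStats(k);j=1+st[1:,4].argmax();q=ce[j]+[x0,y0]
K=unproj(c,q,.042);d=K[:2]-[.5268,.1505];print(q,st[j],K,np.hypot(*d),np.degrees(np.arctan2(d[1],d[0]))%360)
```

```text
edge angles [np.float64(3.4534737769493002), np.float64(2.9181215176555035)]
knob expected [198.2244  84.9896]
[202.4734  84.8883] [ 28  25  24  22 376] [0.4695 0.1322 0.042 ] 0.060118632286020275 197.72460040365854
```

The label reads 183.2°, so about 3.4° more clockwise is needed.

```bash
cat > k.py <<'E'
from h import *
C=np.array([.5267,.1504]);x=np.array([np.cos(np.radians(-54.8)),np.sin(np.radians(-54.8))])
f=np.radians(235.2-39.5);K=C+.063*np.array([np.cos(f),np.sin(f)])
for g in(.025,.006,0):print(g,rows([*(K+(.0155+g)*x),.034],np.radians(-54.8))[0])
E
python3 k.py
```

```text
0.025 [-0.0484  0.1312 -0.0585]
0.006 [-0.0674  0.1312 -0.0586]
0 [-0.0734  0.1312 -0.0586]
```

```bash
python3 -m handwheel '[[[-0.02,0,-0.03,0,0,0],[-0.045,0,-0.055,0,0,0],[-0.045,0.01,-0.0585,0,0,0],[-0.045,0.04,-0.0585,0,0,0],[-0.045,0.075,-0.0585,0,0,0],[-0.045,0.105,-0.0585,0,0,0],[-0.045,0.125,-0.0585,0,0,0],[-0.045,0.13,-0.0585,0,0,0],[-0.048,0.13,-0.0585,0,0,0],[-0.055,0.13,-0.0585,0,0,0],[-0.061,0.13,-0.0585,0,0,0],[-0.0635,0.13,-0.0585,0,0,0]]]'
python3 -m handwheel '[[[0,0,0,0,0,0],[0,0,0,0,0,0]]]'
python3 k.py
```

```text
clock: 17.38
tool_pos: [0.482, 0.1161, 0.0371]
eef_rot: [-0.627, 0.325, -0.325, 0.629]
contact_force: [-1.3, -0.1, -0.4]
opening: 0.01
clock: 17.55
tool_pos: [0.4824, 0.1147, 0.0365]
eef_rot: [-0.628, 0.325, -0.326, 0.628]
contact_force: [0.6, -0.4, 0.1]
opening: 0.005
0.025 [ 0.0158  0.0025 -0.0026]
0.006 [-0.0032  0.0025 -0.0026]
0 [-0.0092  0.0025 -0.0026]
```

```bash
python3 -m handwheel '[[[-0.0015,0.001,-0.001,0,0,0],[-0.003,0.001,-0.002,0,0,0],[-0.0045,0.001,-0.002,0,0,0],[-0.006,0.001,-0.002,0,0,0],[-0.0072,0.001,-0.002,0,0,0],[-0.0083,0.001,-0.002,0,0,0],[-0.0092,0.001,-0.002,0,0,0],[-0.0092,0.001,-0.002,0,0,0],[-0.0092,0.001,-0.002,0,0,0],[-0.005,0.001,-0.002,0,0,0],[0.004,0,-0.002,0,0,0],[0.012,-0.02,-0.002,0,0,0]]]'
python3 -m handwheel '[[[0,-0.035,0,0,0,0],[0,-0.07,0,0,0,0],[0.01,-0.1,0.01,0,0,0],[0.03,-0.11,0.035,0,0,0],[0.036,-0.11,0.06,0,0,0],[0.036,-0.11,0.061,0,0,0],[0.036,-0.11,0.061,0,0,0],[0.036,-0.11,0.061,0,0,0]]]'
python3 - <<'E'
from h import *
print(r.get_state()["tool_pos"])
im=snapshot("wrist")[:,:,::-1];c=get_calibration("wrist")
C=np.array([.5268,.1505]);h=.03
src=np.float32([proj(c,[C[0]+a,C[1]+b,.086]) for a,b in((h,h),(h,-h),(-h,-h),(-h,h))])
M=cv2.getPerspectiveTransform(src,np.float32([[0,0],[600,0],[600,600],[0,600]]))
im=cv2.warpPerspective(im,M,(600,600));cv2.imwrite("pics/w8r.png",im)
g=im.min(axis=2);m=np.zeros_like(g);m[310:410,225:350]=(g[310:410,225:350]>150)
ys=np.arange(315,405);L=[np.flatnonzero(m[y])[0] for y in ys];Rr=[np.flatnonzero(m[y])[-1] for y in ys]
print("edge angles",[np.degrees(np.arctan(np.polyfit(ys,v,1)[0])) for v in(L,Rr)])
E
```

```text
clock: 18.55
tool_pos: [0.4858, 0.1027, 0.0538]
eef_rot: [0.629, -0.326, 0.324, -0.627]
contact_force: [0.3, -0.9, 0.5]
opening: 0.008
clock: 19.22
tool_pos: [0.5566, 0.1086, 0.165]
eef_rot: [0.629, -0.326, 0.325, -0.627]
contact_force: [0.0, -0.3, -0.7]
opening: 0.011
[0.5566 0.1086 0.165 ]
edge angles [np.float64(-0.49991344694610423), np.float64(-0.027354446715776835)]
```

View pics/w8r.png

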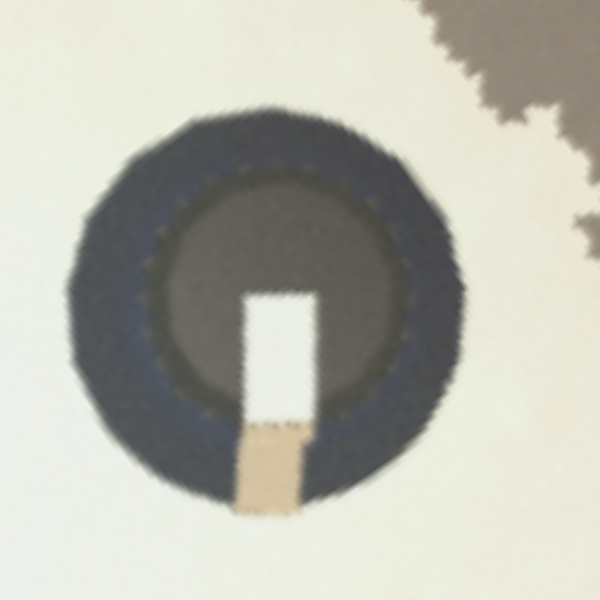

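The strip now points to 179.7°, square to the front edge. I'll clear the arm and make a final check from the top camera.

```bash
python3 -m handwheel '[[[-0.02,-0.02,-0.03,0,0,0],[-0.04,-0.03,-0.06,0,0,0],[-0.06,-0.03,-0.09,0,0,0],[-0.08,-0.03,-0.12,0,0,0],[-0.095,-0.03,-0.15,0,0,0],[-0.1,-0.03,-0.18,0,0,0],[-0.1,-0.03,-0.2,0,0,0],[-0.1,-0.03,-0.2,0,0,0],[-0.1,-0.03,-0.2,0,0,0]]]'
python3 - <<'E'
from m import *
im=snapshot("top")[:,:,::-1];cv2.imwrite("pics/top9.png",im);e=snapshot("scene")[:,:,::-1]
measure(im,get_calibration("top"))
cv2.imwrite("pics/c9.png",np.hstack([cv2.resize(im,(400,300)),cv2.resize(e[190:290,210:343],(400,300),interpolation=2)]))
E
```

```text
clock: 20.02
tool_pos: [0.3355, 0.0747, 0.1958]
eef_rot: [0.629, -0.325, 0.325, -0.627]
contact_force: [1.1, 0.2, 0.2]
opening: 0.005
platter (267.0580749511719, 212.35159301757812) [0.5268 0.1505 0.026 ]
knob [0.4669 0.1345 0.042 ] 0.061996600241624754 194.93548971053457
bottle ellipse [0.0006 0.0006] sil [0.0001 0.    ]
label deg 173.75773827635896 contrast 133.3239 29.497883
```

View pics/c9.png

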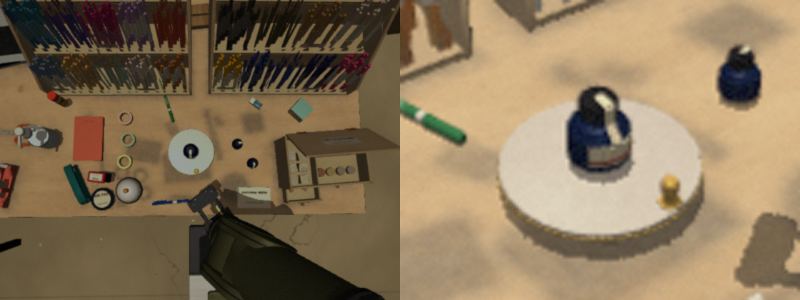

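```bash
python3 -c "
from plant import job
print(job.finish_job())"
```

```text
the job is handed in; nothing more can be done
None
```

I slid the bottle to the middle of the platter with two slow fingertip pushes. I then pushed the brass knob about 40° clockwise in two steps until the label faced the front, and handed the job in at about 20 s of the 64 s allowed.

**Centring:** the last top view puts the bottle within about 1 mm of the platter's centre, upright. The platter did not turn during the nudges.

**Label:** the close wrist picture puts it at about 179.7°, where 180° is straight at the robot. A rougher reading from the top camera gave 174°. I trusted the wrist picture because the top reading shifts by several degrees for a 1 mm error in the bottle's position. The knob's angle read from the two cameras agreed to about 1°.

**Everything else:** the arm was clear of the turntable at the end. I saw no other item out of place in the last picture, though I did not measure their positions.

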